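# Pack the coffee bar caddy

## Robot

A 6-joint arm with a two-finger parallel gripper is mounted at the origin on the work surface. World frame = base frame: x ahead of the robot, y to its left, z up, the work surface at z = 0. Lengths are in mm, angles in rad, forces in N, time in s.
With the tool pointing down it reaches from about 300 to 825 mm from the base axis. Payload 5.4 kg.
Tool frame: the origin (TCP) lies on the front face of the gripper's body, between the roots of the fingers; the fingertips stand 88 mm ahead of it and the grasp point (between the pads) lies 69 mm ahead of it; z points along the fingers, y is the line along which they close (so a half turn about z gives the same grasp; the last joint's range is limited). The gripper opens to 92 mm and grips with 3 to 60 N. Pads are 20 mm wide; open, the fingers measure 128 mm over their backs; the gripper's body (75 mm by 189 mm) begins 69 mm behind the grasp point.
Start: joints at [-1.5, 0.158, 1.597, -0, 1.386, -0.21], TCP at [159.323, -552.47, 302.701] pointing down, gripper open.
Joint ranges: [-2.91, 2.91], [-0.94, 2.29], [0.18, 2.7], [-1.29, 4.43], [0.17, 2.64], [-3, 3]. Speed limits (rad/s): [2.57, 2.57, 3.14, 3.14, 3.14, 3.14].

## Interface

Orientations are given as a unit quaternion [w, x, y, z].
In Python, from station import sensors, viewer, workorder gives the robot as it stands.
- The arm moves only by the shell command python3 -m handwheel 'ROWS' [FORCE]. ROWS is JSON, a list of rows, each a list of 7 numbers: the shift along the tool's x, y, z in mm, then the turn, a rotation vector about the tool's x, y, z in rad, then the closure, from -1 (fully open) to 1 (shut). In form: [[dx, dy, dz, ax, ay, az, grip], ...]. A call has 1 to 20 rows; each row is the pose to reach, as a shift and turn from the pose commanded when the call began, along the tool's axes at that moment; what a row does not reach only later rows make up. A row lasts 1/12 s, in which the tool goes at most 41.7 mm and 7.16 degrees, less where a joint would pass 70% of its speed; a pose out of reach is approached as far as the arm can. A call with a gripper value outside its range is refused whole. The fingers move at their own pace and stop on an object; FORCE is the grip in N (left out, the last holds). Time passes only in rows, so rows that repeat a pose let the fingers close. It gives the time, the measured TCP pose, the force, the opening and the grip force at its end, in the units of the state.
- sensors.get_obs(): the state, without advancing time (a new reading comes with each control period).
- viewer.snapshot(name): name is "scene" or "top" or "wrist"; returns (picture, depth): 420x560x3 uint8, blue, green, red; 420x560 float32, mm along the optical axis (not along the pixel's ray), 0 where there is no reading.
- viewer.camera_info(name): a dict with "intrinsics" (3x3 intrinsics, pixels), "R" (3x3) and "t" (3): a world point X has camera coordinates R X + t. Camera axes: x right, y down, z forward; pixel columns grow to the right and rows downward; lengths in mm; the calibration is good to about 2 mm. The wrist camera is an equidistant fisheye: a pixel r from the principal point sees the ray r / f radians off the axis. A picture is of the moment at which its call begins: read the wrist's pose just before it. camera_info takes no time and is no camera call; for the wrist camera it gives the pose at the moment of the call.
- workorder.sign_off(): hands the job in; it is judged then, once.
The state is a dict: "time": time; "q": joint angles; "joint_velocities": joint speeds; "tau": joint torques, N m; "tcp_pos": TCP position; "eef_rot": TCP orientation; "force": force on the tool from outside, world axes, zero at the start; "moment": the same for the moment, N m; "gripper_width": opening from 0.0 (shut) to 1.0 (fully open); "grasp_force": force on a finger pad.
Only numpy, scipy, OpenCV 4.12 (cv2) and the standard library are available. Lean on these libraries where they do the work, as an engineer would, in place of code of your own. Each camera call takes 0.05 s, during which the arm holds its last target. There are 200 camera calls.

## Task

Put the round steel canister and the flat-sided tea tin from the worktop into the small wooden caddy beside the amber jar that is already in it, so that all three stand upright on its floor in one tight row. Slide the jar along if you need the room, lower the things in rather than dropping them, and leave the milk pitcher, the tamper and the brush where they are.

Things in the scene. Friction and masses are not known exactly. Their poses are not given: they have to be found in the camera images.
- caddy: open wooden box fixed to the worktop, outside 86 (its x) x 184 (its y) x 45 mm high, walls and floor 8 mm thick, so inside 70 (x) x 168 (y) mm. Origin: centre of its underside, on the worktop. The row of things runs along its y axis; z up.
- caddy_in (a point): centre of the caddy's inner floor, 8 mm above the worktop; axes as the caddy's
- canister: closed round steel canister with a straight side, diameter 60 mm, height 95 mm, about 0.3 kg; stands on the worktop. Origin: centre of its underside, z up its axis.
- tin: closed rectangular dark metal tea tin with a bright lid, 62 (its x) x 42 (its y) x 100 mm high, about 0.25 kg; stands on the worktop. Origin: centre of its underside. It fits with the others only with its 62 mm side across the caddy (tin x along caddy x).
- jar: closed round amber glass jar with a black lid of the same width, diameter 52 mm, height 92 mm, about 0.25 kg; stands loose in the caddy, anywhere near the middle of its length. Origin: centre of its underside.
- pitcher: open steel milk pitcher with a side handle (at its +y), diameter 76 mm, height 85 mm; leave alone. Origin: centre of its underside.
- tamper: steel coffee tamper standing on its 58 mm wide base, 82 mm high; leave alone. Origin: centre of its underside.
- brush: cleaning brush about 170 mm long lying along its x on the worktop; leave alone. Origin: middle of its underside.
Things that resemble listed ones, but are neither listed nor needed, are in the scene too. Leave any green or yellow look-alike of the tin alone.

How it is judged:
By the outcome, as a careful person would: the job done as asked, in the order asked, and still so for the second after the job is handed in, with the robot touching nothing.
It also fails if it takes over 64 s, if anything falls off the work surface, if the arm or the gripper's body presses on something with over 40 N, if the wrist force passes 120 N, or if a joint passes its speed limit or range.

## Working session

There is one attempt and no reset: what is moved stays moved. The work goes in short steps, Python scripts to look and compute and a shell command to move; the robot and the scene stay as the last step left them, time stands still between calls to the robot, and variables do not carry over. Pictures are saved under pics/ and viewed, at most 10 in all, crops included, and the job is handed in when it is done.

```bash
mkdir -p pics; ls; python3 - <<'E'
from station import sensors, viewer
import cv2,numpy as np
o=sensors.get_obs(); print(o)
for n in ["scene","top"]:
    p,d=viewer.snapshot(n); cv2.imwrite(f"pics/{n}0.png",p); np.save(f"{n}0.npy",d)
    np.save(f"{n}0p.npy",p)
    print(n,viewer.camera_info(n), (d>0).mean())
E
```

```text
pics
{'time': 0.0, 'q': array([-1.50006938e+00,  1.59051446e-01,  1.59822751e+00, -5.58805298e-06,
        1.38618781e+00, -2.10104235e-01]), 'joint_velocities': array([-0.00089984,  0.00134636, -0.00041198, -0.00132477,  0.00025   ,
       -0.00042879]), 'tau': array([ 5.92175129e-04, -3.85566473e+01, -3.22111595e+01,  7.03204656e-02,
        3.77101440e-02, -1.30935150e-04]), 'tcp_pos': array([ 159.30638889, -552.00928127,  301.71978484]), 'eef_rot': array([-9.34974050e-04,  9.90157411e-01,  1.39955078e-01,  6.25100055e-05]), 'force': array([ 0.42909357,  0.72737139, -0.49794047]), 'moment': array([0.01973045, 0.00861373, 0.01429595]), 'grasp_force': 0.0, 'gripper_width': 0.9986861345831292}
scene {'intrinsics': array([[490.60386784,   0.        , 286.48052698],
       [  0.        , 490.60386784, 199.67411315],
       [  0.        ,   0.        ,   1.        ]]), 'R': array([[-0.85160849,  0.52415046, -0.00541112],
       [ 0.45782769,  0.73874493, -0.4946208 ],
       [-0.25525828, -0.42370064, -0.86909204]]), 't': array([ 446.648702  , -250.62246918, 1551.00559207])} 0.9958460884353741
top {'intrinsics': array([[490.50071713,   0.        , 277.50767777],
       [  0.        , 490.50071713, 216.16925165],
       [  0.        ,   0.        ,   1.        ]]), 'R': array([[-0.01727974, -0.99980797,  0.00924338],
       [-0.99263646,  0.01604579, -0.12006408],
       [ 0.1198927 , -0.01124999, -0.99272311]]), 't': array([  25.22025126,  557.77275581, 1258.24634033])} 0.9960799319727891
```

View pics/scene0.png

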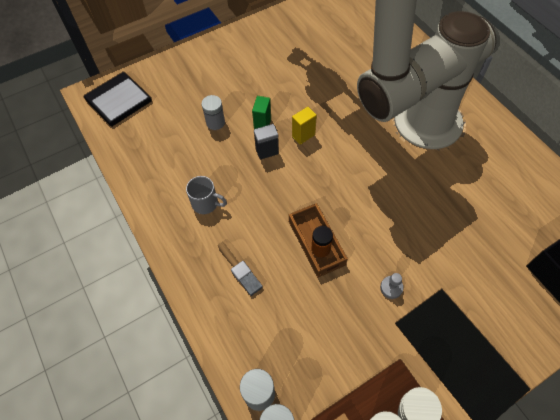

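View pics/top0.png

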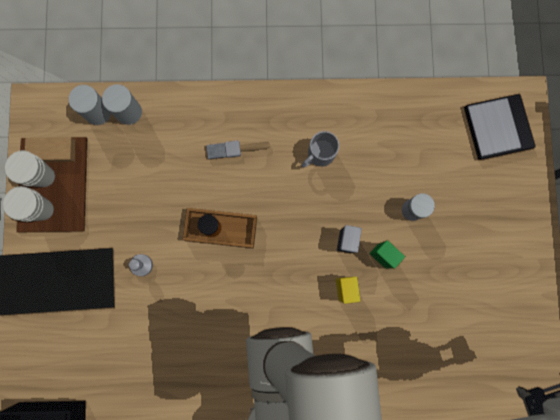

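Top view: caddy around (221,228) with the amber jar at (208,225). The candidates for the canister are the lone steel cylinder (420,207) and two large grey cylinders (87,103) and (118,102). The candidates for the tin are the dark block with a bright lid (349,239), the green block (388,255) and the yellow block (350,290). I choose (420,207) and (349,239). The pitcher is at (323,149), the brush at (235,149) and the tamper at (140,265).

```bash
cat > h.py <<'E'
import numpy as np,cv2
from station import viewer
def cloud(d,ci):
    K=ci["intrinsics"]; v,u=np.mgrid[:d.shape[0],:d.shape[1]]
    c=np.stack([(u-K[0,2])/K[0,0]*d,(v-K[1,2])/K[1,1]*d,d],-1)
    return (c-ci["t"])@ci["R"]
def top(W,box,zlo,zhi):
    "rect and circle of points in image box with height band"
    u0,u1,v0,v1=box; P=W[v0:v1,u0:u1].reshape(-1,3)
    P=P[(P[:,2]>zlo)&(P[:,2]<zhi)]
    return P
def rep(name,P):
    q=P[:,:2].astype(np.float32); r=cv2.minAreaRect(q); c=cv2.minEnclosingCircle(q)
    print(name,len(P),"zmed %.1f"%np.median(P[:,2]),"mean",q.mean(0).round(1),"rect",np.round(r[0],1),np.round(r[1],1),round(r[2],1),"circ",np.round(c[0],1),round(c[1],1))
E
python3 - <<'E'
from h import *
B={"top":dict(canister=(400,440,190,225,88,101),tin=(335,365,222,256,93,106),green=(370,408,238,272,60,130),jar=(192,225,208,242,92,107),caddy=(178,262,203,252,40,50),pitcher=(300,345,130,172,78,92),tamper=(125,155,250,282,60,90)),
"scene":dict(canister=(198,228,93,133,88,101),tin=(252,282,122,160,93,106),jar=(308,338,222,262,92,107),caddy=(285,350,200,280,40,50))}
for n in B:
    d=np.load(n+"0.npy"); W=cloud(d,viewer.camera_info(n)); print(n, "table z",np.median(W[100:300,100:400,2]))
    for k,b in B[n].items():
        rep(k,top(W,b[:4],*b[4:]))
p=np.load("top0p.npy")[180:310,170:450]; cv2.imwrite("pics/crop.png",cv2.resize(p,(784,364),interpolation=2))
E
```

```text
top table z 1.1688814762029356
canister 452 zmed 95.7 mean [ 572.1 -347.6] rect [ 572.1 -348.8] [59.6 59.6] 7.2 circ [ 572.1 -348.9] 30.9
tin 428 zmed 100.6 mean [ 490.7 -164.6] rect [ 491.3 -165.1] [43.1 62.7] 77.9 circ [ 491.  -165.2] 36.2
green 514 zmed 100.1 mean [ 449.9 -258.5] rect [ 450.4 -262.1] [63.4 44.4] 46.5 circ [ 450.8 -261. ] 35.8
jar 338 zmed 100.6 mean [532.4 191.8] rect [532.7 191.9] [50.6 49.1] 44.6 circ [532.9 191.6] 25.9
caddy 601 zmed 45.2 mean [529.3 169.8] rect [529.7 167.5] [183.9  86.3] 82.9 circ [529.2 167.3] 99.4
pitcher 140 zmed 84.6 mean [ 735.3 -106. ] rect [ 734.3 -106.5] [73.4 77.1] 85.7 circ [ 730.5 -101.2] 44.3
tamper 126 zmed 78.6 mean [436.2 375.5] rect [436.8 376.4] [27.9 28.1] 0.9 circ [435.9 377.4] 15.5
scene table z -0.20316943444981034
canister 267 zmed 94.4 mean [ 575.3 -346.4] rect [ 575.  -347.6] [60.1 59.5] 72.6 circ [ 575.3 -348.7] 32.1
tin 277 zmed 99.6 mean [ 494.6 -162.4] rect [ 494.4 -164.2] [46.3 61.7] 79.4 circ [ 494.5 -163.7] 35.4
jar 311 zmed 99.4 mean [536.2 193.8] rect [535.2 193.1] [51.3 48.6] 57.7 circ [536.5 193. ] 26.6
caddy 538 zmed 44.0 mean [535.1 174.5] rect [532.2 168. ] [186.   87.2] 83.0 circ [530.9 168.3] 100.4
```

View pics/crop.png

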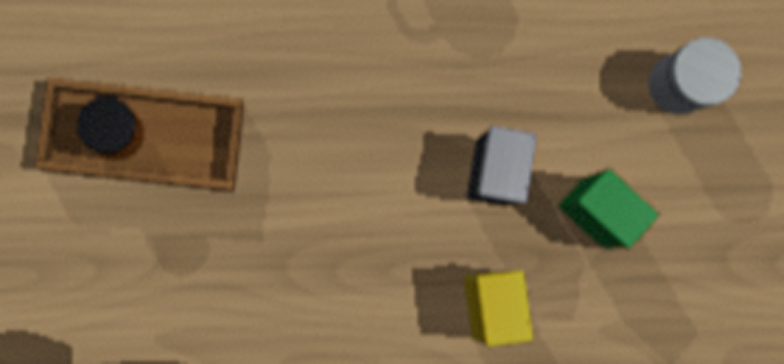

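The crop confirms the choice: plain steel canister at top right, and a dark tin with a bright lid left of the green one. Sizes and heights match the list. A helper will work out the shifts in tool axes.

```bash
cat >> h.py <<'E'
from station import sensors
from scipy.spatial.transform import Rotation as Ro
C=np.array([530.7,167.8]); YAW=np.deg2rad(-7.05)
def cad(x,y):  # caddy frame -> world xy
    c,s=np.cos(YAW),np.sin(YAW); return C+np.array([c*x-s*y,s*x+c*y])
def inv(p):
    c,s=np.cos(YAW),np.sin(YAW); d=np.asarray(p)[:2]-C; return np.array([c*d[0]+s*d[1],-s*d[0]+c*d[1]])
def rows(xy,z,yaw=YAW):
    "shift+turn to put TCP at xy,z with tool y along the object's x at yaw"
    o=sensors.get_obs(); w,a,b,c=o["eef_rot"]; R=Ro.from_quat([a,b,c,w])
    y=np.array([np.cos(yaw),np.sin(yaw),0]); zt=np.array([0,0,-1.]); x=np.cross(y,zt)
    T=Ro.from_matrix(np.stack([x,y,zt],1))
    print("t=%.2f"%o["time"],"tcp",o["tcp_pos"].round(1),"shift",R.inv().apply(np.array([*xy,z])-o["tcp_pos"]).round(1),"turn",(R.inv()*T).as_rotvec().round(4))
E
python3 - <<'E'
from h import *
print(inv([533.5,192.3])); rows([533.5,192.3],270)
E
```

```text
[-0.22818831 24.65842513]
t=0.10 tcp [ 159.3 -552.1  301.8] shift [ 565.8 -611.4   33.1] turn [-0.0013 -0.0013 -1.1669]
```

```bash
python3 -m handwheel '[[566,-611,33,0,0,-1.167,-1],[566,-611,33,0,0,-1.167,-1],[566,-611,33,0,0,-1.167,-1],[566,-611,33,0,0,-1.167,-1],[566,-611,33,0,0,-1.167,-1],[566,-611,33,0,0,-1.167,-1],[566,-611,33,0,0,-1.167,-1],[566,-611,33,0,0,-1.167,-1],[566,-611,33,0,0,-1.167,-1],[566,-611,33,0,0,-1.167,-1],[566,-611,33,0,0,-1.167,-1],[566,-611,33,0,0,-1.167,-1],[566,-611,33,0,0,-1.167,-1],[566,-611,33,0,0,-1.167,-1],[566,-611,33,0,0,-1.167,-1],[566,-611,33,0,0,-1.167,-1],[566,-611,33,0,0,-1.167,-1],[566,-611,33,0,0,-1.167,-1],[566,-611,33,0,0,-1.167,-1],[566,-611,33,0,0,-1.167,-1]]'; python3 - <<'E'
from h import *
rows([533.5,192.3],270)
p,d=viewer.snapshot("wrist"); cv2.imwrite("pics/w1.png",p); print(viewer.camera_info("wrist"))
E
```

```text
time: 1.77
tcp_pos: [534.0, 193.5, 269.1]
eef_rot: [-0.0, 0.749, 0.663, -0.0]
force: [1.7, -1.2, -0.0]
gripper_width: 0.998
grasp_force: 0.0
t=1.77 tcp [534.  193.5 269.1] shift [-1.3 -0.3 -0.9] turn [-0.0007  0.0003  0.0006]
{'intrinsics': array([[325.1922621 ,   0.        , 279.12570323],
       [  0.        , 325.1922621 , 212.88591033],
       [  0.        ,   0.        ,   1.        ]]), 'R': array([[ 9.92875825e-01, -1.19152950e-01, -4.12238337e-04],
       [-1.14769750e-01, -9.57269942e-01,  2.65447099e-01],
       [-3.20234283e-02, -2.63508695e-01, -9.64125338e-01]]), 't': array([-508.44153278,  232.82373149,  427.86968192])}
```

View pics/w1.png

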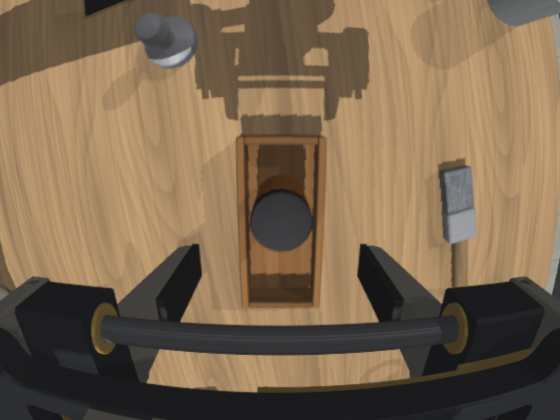

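The wrist view shows the caddy with rim corners near (237,137), (326,137), (242,306) and (322,306). The jar lid is at (281,220), between the open fingers. I'll cast rays from these to cross-check.

```bash
cat >> h.py <<'E'
def ray(u,v,z,ci):
    K=ci["intrinsics"]; a=np.array([u-K[0,2],v-K[1,2]])/K[0,0]; t=np.linalg.norm(a)
    c=np.array([*(a/t*np.sin(t)),np.cos(t)]); R=ci["R"]; o=-R.T@ci["t"]; w=R.T@c
    return (o+w*(z-o[2])/w[2])[:2]
E
python3 - <<'E'
from h import *
ci=viewer.camera_info("wrist"); p=cv2.imread("pics/w1.png")
m=((p.max(2)<60)*255).astype(np.uint8)[170:255,240:325]
n,l,s,c=cv2.connectedComponentsWithStats(m); i=1+s[1:,4].argmax()
cn=cv2.findContours((l==i).astype(np.uint8),0,2)[0][0]; e=cv2.fitEllipse(cn.reshape(-1,2)); print(s[i],e)
for uv in [(281,220),(e[0][0]+240,e[0][1]+170)]: print("jar",ray(*uv,100,ci),inv(ray(*uv,100,ci)))
Q=[ray(*q,45,ci) for q in [(237,137),(326,137),(322,306),(242,306)]]
print("corners",[inv(q).round(1) for q in Q], "centre",np.mean(Q,0))
E
```

```text
[  10    0   67   69 1673] ((42.32000732421875, 45.267677307128906), (55.8898811340332, 99.11257934570312), 13.483023643493652)
jar [537.71097491 200.50342607] [ 2.94409795 33.3166645 ]
jar [539.22532597 204.3046662 ] [ 3.9804527  37.27502962]
corners [array([-38.3,  97.7]), array([45.1, 98.1]), array([ 48.9, -81.7]), array([-38.9, -81.9])] centre [535.87817202 175.25899243]
```

The wrist rays put the whole caddy about 8 mm off the fixed cameras. The arm may have been settling, so I'll repeat it with the arm still.

```bash
python3 -m handwheel '[[-1,0,0,0,0,0,-1],[-1,0,0,0,0,0,-1],[-1,0,0,0,0,0,-1]]' 20; python3 - <<'E'
from h import *
ci=viewer.camera_info("wrist"); p,d=viewer.snapshot("wrist"); cv2.imwrite("pics/w2.png",p)
rows([533.5,192.3],142)
# depth-based cloud with fisheye rays (d along optical axis)
K=ci["intrinsics"]; v,u=np.mgrid[:420,:560]; a=np.stack([u-K[0,2],v-K[1,2]],-1)/K[0,0]; t=np.linalg.norm(a,axis=-1,keepdims=True)
xy=a/np.maximum(t,1e-9)*np.tan(t); c=np.concatenate([xy,np.ones_like(t)],-1)*d[...,None]
W=(c-ci["t"])@ci["R"]
print("table",np.median(W[60:250,60:200,2]))
rep("jar",top(W,(240,330,170,260),92,107)); rep("caddy",top(W,(225,340,120,320),40,50))
rep("tamper",top(W,(130,200,5,80),60,90))
o=-ci["R"].T@ci["t"]; print("cam pos",o, sensors.get_obs()["tcp_pos"])
E
```

```text
time: 2.07
tcp_pos: [533.3, 189.5, 269.5]
eef_rot: [-0.0, 0.749, 0.662, -0.0]
force: [-0.0, -0.2, -0.4]
gripper_width: 1.0
grasp_force: 0.0
t=2.12 tcp [533.3 189.2 269.8] shift [  3.1  -0.2 127.8] turn [-0.      0.0003 -0.0014]
table 0.3865361391713872
jar 3091 zmed 100.3 mean [535.7 193.1] rect [535.6 191.8] [51.4 50.6] 84.7 circ [535.6 191.9] 25.9
caddy 4127 zmed 45.2 mean [533.4 175.9] rect [532.2 166.8] [183.7  86.9] 82.9 circ [532.2 167.1] 99.9
tamper 878 zmed 78.5 mean [442.4 374.3] rect [440.6 376.3] [28.8 28.3] 83.8 circ [439.6 377. ] 15.5
cam pos [543.29049823 266.14901202 351.9552749 ] [533.32800793 189.20216903 269.80721392]
```

With the arm settled all three cameras agree to about 2 mm. Caddy centre is (531.5,167.4) and the jar is about (534.6,192.1). Next I descend and grip the jar.

```bash
sed -i 's/C=np.array(\[530.7,167.8\])/C=np.array([531.5,167.4])/' h.py; python3 -m handwheel '[[3,1,40,0,0,0,-1],[3,1,80,0,0,0,-1],[3,1,110,0,0,0,-1],[3,1,128,0,0,0,-1],[3,1,128,0,0,0,-1],[3,1,128,0,0,0,-1],[3,1,128,0,0,0,1],[3,1,128,0,0,0,1],[3,1,128,0,0,0,1],[3,1,128,0,0,0,1],[3,1,128,0,0,0,1],[3,1,128,0,0,0,1],[3,1,128,0,0,0,1]]' 15; python3 - <<'E'
from h import *
o=sensors.get_obs(); print(inv(o["tcp_pos"])); rows(cad(0,57),145)
E
```

```text
time: 3.2
tcp_pos: [535.1, 193.2, 142.0]
eef_rot: [0.0, 0.749, 0.662, 0.0]
force: [-1.6, -0.1, 2.0]
gripper_width: 0.565
grasp_force: 15.0
[ 0.35736762 26.06678362]
t=3.20 tcp [535.1 193.2 142. ] shift [30.9 -0.4 -3. ] turn [ 0.0002 -0.0001  0.0002]
```

Opening is 52 mm, so the jar is held. I'll slide it to the +y end.

```bash
python3 -m handwheel '[[0,0,-2,0,0,0,1],[0,0,-2,0,0,0,1],[10,0,-2,0,0,0,1],[20,0,-2,0,0,0,1],[28,0,-2,0,0,0,1],[30,0,-2,0,0,0,1],[31,0,-2,0,0,0,1],[32,0,-2,0,0,0,1],[32,0,-2,0,0,0,1]]'; python3 -c "
from h import *
o=sensors.get_obs();print(inv(o['tcp_pos']),o['force'])"
```

```text
time: 3.95
tcp_pos: [538.8, 225.0, 143.6]
eef_rot: [-0.0, 0.749, 0.662, -0.0]
force: [0.3, 0.3, -3.9]
gripper_width: 0.562
grasp_force: 15.0
[ 0.22452279 58.06804558] [ 0.3474412   0.26735577 -3.91135582]
```

```bash
python3 -m handwheel '[[0,0,1,0,0,0,1],[0,0,2,0,0,0,1],[0,0,2,0,0,0,1],[0,0,2,0,0,0,-1],[0,0,2,0,0,0,-1],[0,0,2,0,0,0,-1],[0,0,2,0,0,0,-1],[0,0,2,0,0,0,-1],[0,0,-30,0,0,0,-1],[0,0,-70,0,0,0,-1],[0,0,-110,0,0,0,-1],[0,0,-110,0,0,0,-1]]'; python3 - <<'E'
from h import *
rows([574.5,-348.8],255)
E
```

```text
time: 4.95
tcp_pos: [542.9, 225.8, 263.3]
eef_rot: [0.004, 0.749, 0.662, 0.007]
force: [1.6, -0.5, 1.0]
gripper_width: 0.997
grasp_force: 0.0
t=4.95 tcp [542.9 225.8 263.3] shift [-566.4  101.7    7.1] turn [ 0.015  -0.005   0.0002]
```

```bash
python3 -m handwheel '[[-565,106,0,0,0,0,-1],[-565,106,0,0,0,0,-1],[-565,106,0,0,0,0,-1],[-565,106,0,0,0,0,-1],[-565,106,0,0,0,0,-1],[-565,106,0,0,0,0,-1],[-565,106,0,0,0,0,-1],[-565,106,0,0,0,0,-1],[-565,106,0,0,0,0,-1],[-565,106,0,0,0,0,-1],[-565,106,0,0,0,0,-1],[-565,106,0,0,0,0,-1],[-565,106,0,0,0,0,-1],[-565,106,0,0,0,0,-1],[-565,106,0,0,0,0,-1],[-565,106,0,0,0,0,-1],[-565,106,0,0,0,0,-1],[-565,106,0,0,0,0,-1],[-565,106,0,0,0,0,-1]]'; cat >> h.py <<'E'
def wcloud(name=None):
    ci=viewer.camera_info("wrist"); p,d=viewer.snapshot("wrist")
    if name: cv2.imwrite(name,p)
    K=ci["intrinsics"]; v,u=np.mgrid[:420,:560]; a=np.stack([u-K[0,2],v-K[1,2]],-1)/K[0,0]; t=np.linalg.norm(a,axis=-1,keepdims=True)
    c=np.concatenate([a/np.maximum(t,1e-9)*np.tan(t),np.ones_like(t)],-1)*d[...,None]
    return (c-ci["t"])@ci["R"],p
def near(W,xy,r,zlo,zhi):
    P=W.reshape(-1,3); return P[(np.hypot(P[:,0]-xy[0],P[:,1]-xy[1])<r)&(P[:,2]>zlo)&(P[:,2]<zhi)]
E
python3 - <<'E'
from h import *
W,p=wcloud(); rep("can",near(W,[574,-349],45,88,101)); rep("can",near(W,[574,-349],45,60,101))
rows([574.5,-348.8],135)
E
```

```text
time: 6.53
tcp_pos: [575.1, -347.3, 253.8]
eef_rot: [-0.0, 0.749, 0.663, 0.0]
force: [-0.4, -0.5, -0.4]
gripper_width: 1.002
grasp_force: 0.0
can 4443 zmed 95.5 mean [ 575.  -347.9] rect [ 574.7 -349.2] [59.9 59.1] 54.5 circ [ 575.1 -349.6] 30.5
can 4764 zmed 95.5 mean [ 575.2 -346.2] rect [ 574.7 -349.1] [60.  59.2] 54.5 circ [ 575.1 -349.6] 30.5
t=6.58 tcp [ 575.1 -347.4  253.9] shift [ -1.5  -0.4 118.9] turn [ 0.0001 -0.0001  0.0018]
```

```bash
python3 -m handwheel '[[-2,0,40,0,0,0,-1],[-2,0,80,0,0,0,-1],[-2,0,110,0,0,0,-1],[-2,0,119,0,0,0,-1],[-2,0,119,0,0,0,-1],[-2,0,119,0,0,0,-1],[-2,0,119,0,0,0,1],[-2,0,119,0,0,0,1],[-2,0,119,0,0,0,1],[-2,0,119,0,0,0,1],[-2,0,119,0,0,0,1],[-2,0,119,0,0,0,1],[-2,0,90,0,0,0,1],[-2,0,55,0,0,0,1],[-2,0,20,0,0,0,1],[-2,0,0,0,0,0,1],[-2,0,0,0,0,0,1],[-2,0,0,0,0,0,1],[-2,0,0,0,0,0,1],[-2,0,0,0,0,0,1]]' 20; python3 - <<'E'
from h import *
o=sensors.get_obs(); print(o["force"]); rows(cad(0,-1),o["tcp_pos"][2])
E
```

```text
time: 8.25
tcp_pos: [573.5, -349.9, 250.1]
eef_rot: [-0.003, 0.749, 0.662, -0.0]
force: [0.1, 0.2, -3.1]
gripper_width: 0.651
grasp_force: 20.0
[ 0.11441475  0.1931245  -3.09615003]
t=8.25 tcp [ 573.5 -349.9  250.1] shift [ 507.2 -105.1    2.2] turn [-0.0047 -0.0033  0.    ]
```

```bash
python3 -m handwheel '[[505,-105,0,0,0,0,1],[505,-105,0,0,0,0,1],[505,-105,0,0,0,0,1],[505,-105,0,0,0,0,1],[505,-105,0,0,0,0,1],[505,-105,0,0,0,0,1],[505,-105,0,0,0,0,1],[505,-105,0,0,0,0,1],[505,-105,0,0,0,0,1],[505,-105,0,0,0,0,1],[505,-105,0,0,0,0,1],[505,-105,0,0,0,0,1],[505,-105,0,0,0,0,1],[505,-105,0,0,0,0,1],[505,-105,0,0,0,0,1],[505,-105,0,0,0,0,1],[505,-105,0,0,0,0,1],[505,-105,0,0,0,0,1]]'; python3 - <<'E'
from h import *
W,p=wcloud("pics/w3.png"); rep("jar",near(W,cad(0,57),32,92,107))
P=near(W,cad(0,-3),45,195,225); rep("can top",P)
J=near(W,C,110,40,50); rep("caddy",J); q=np.array([inv(x) for x in J]);print(q.min(0),q.max(0))
o=sensors.get_obs(); print(inv(o["tcp_pos"])); rows(cad(0,-3),150)
E
```

```text
time: 9.75
tcp_pos: [532.5, 161.9, 253.3]
eef_rot: [-0.0, 0.75, 0.662, -0.0]
force: [0.2, 0.6, -1.7]
gripper_width: 0.647
grasp_force: 20.0
jar 3876 zmed 100.5 mean [539.2 223. ] rect [539.  223.1] [50.7 51.1] 82.7 circ [539.  222.7] 26.1
can top 13398 zmed 213.4 mean [533.7 173.4] rect [532.2 172.8] [42.3 87.9] 83.1 circ [532.3 173.4] 43.9
caddy 2876 zmed 45.2 mean [537.9 216.6] rect [535.9 197.4] [122.4  86.7] 82.8 circ [535.2 197.1] 73.9
[-42.60477194 -30.82326944] [44.14101026 91.59916141]
[ 1.63841899 -5.15945842]
t=9.80 tcp [532.5 162.1 253.5] shift [  2.2  -1.6 103.5] turn [-0.0004  0.0002 -0.0018]
```

View pics/w3.png

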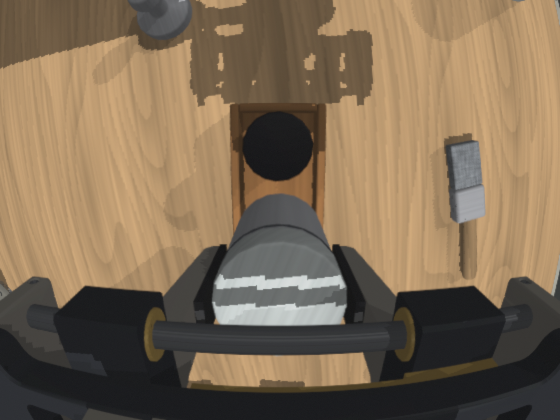

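The view shows the jar at (278,145) against the far end, and the canister hanging upright between the fingers, clear of it. The jar's centre is at y=56, so the canister can go to about y=0. I'll lower it at y=-4.

```bash
python3 -m handwheel '[[1,-1,0,0,0,0,1],[1,-1,20,0,0,0,1],[1,-1,40,0,0,0,1],[1,-1,60,0,0,0,1],[1,-1,75,0,0,0,1],[1,-1,88,0,0,0,1],[1,-1,98,0,0,0,1],[1,-1,104,0,0,0,1],[1,-1,106,0,0,0,1],[1,-1,107,0,0,0,1],[1,-1,107,0,0,0,1],[1,-1,107,0,0,0,1]]'; python3 -c "
from h import *
o=sensors.get_obs();print(inv(o['tcp_pos']),o['force'])"
```

```text
time: 10.8
tcp_pos: [532.0, 164.4, 147.6]
eef_rot: [0.0, 0.749, 0.662, 0.001]
force: [-0.1, -0.3, -1.4]
gripper_width: 0.652
grasp_force: 20.0
[ 0.8802595  -2.89718606] [-0.08140699 -0.29698203 -1.40016312]
```

```bash
python3 -m handwheel '[[1,0,0,0,0,0,1],[2,0,0,0,0,0,1],[2,0,2,0,0,0,1],[2,0,3,0,0,0,1],[2,0,4,0,0,0,1],[2,0,5,0,0,0,1],[2,0,5,0,0,0,1]]'; python3 -c "
from h import *
o=sensors.get_obs();print(inv(o['tcp_pos']),o['force'])"
```

```text
time: 11.38
tcp_pos: [531.9, 166.4, 143.5]
eef_rot: [-0.0, 0.749, 0.662, -0.0]
force: [-5.6, -1.4, 11.3]
gripper_width: 0.649
grasp_force: 20.0
[ 0.51413641 -0.92474647] [-5.55184895 -1.42170097 11.30689792]
```

It is on the floor (11 N up). Release and rise.

```bash
python3 -m handwheel '[[0,0,-0.5,0,0,0,1],[0,0,-0.5,0,0,0,-1],[0,0,-0.5,0,0,0,-1],[0,0,-0.5,0,0,0,-1],[0,0,-0.5,0,0,0,-1],[0,0,-0.5,0,0,0,-1],[0,0,-30,0,0,0,-1],[0,0,-70,0,0,0,-1],[0,0,-110,0,0,0,-1],[0,0,-110,0,0,0,-1],[0,0,-110,0,0,0,-1]]'; python3 - <<'E'
from h import *
W,p=wcloud("pics/w4.png"); 
for n,y,z in [("jar",56,100),("can",-1,103)]:
    P=near(W,cad(0,y),36,z-5,z+5); q=np.array([inv(x) for x in P]); print(n,len(P),q.min(0),q.max(0),np.median(P[:,2]))
q=np.array([inv(x) for x in near(W,C,110,40,50)]);print(q.min(0),q.max(0))
rows([493.5,-164.5],255,np.deg2rad(-11.3))
E
```

```text
time: 12.3
tcp_pos: [533.3, 166.5, 254.8]
eef_rot: [0.002, 0.749, 0.662, 0.003]
force: [0.7, 0.1, -1.3]
gripper_width: 0.997
grasp_force: 0.0
jar 4333 [-24.62643438  20.37901192] [26.24167652 82.14627663] 100.55667938862877
can 4805 [-28.7553005 -29.7068311] [30.10228556 34.97164565] 103.52660829585811
[-42.54232812 -91.74029502] [43.89887163 91.82924522]
t=12.35 tcp [532.  166.4 252.2] shift [-333.1    2.4   -2.9] turn [ 0.0015 -0.0004  0.0743]
```

View pics/w4.png

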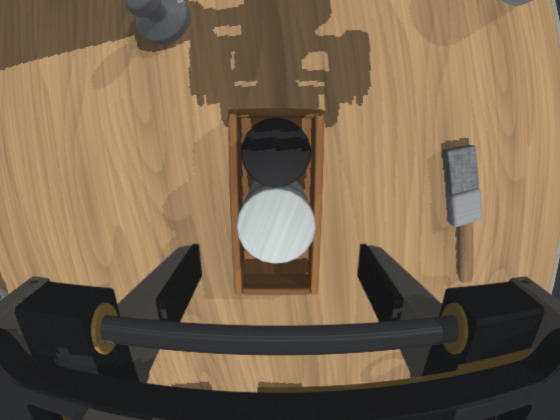

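The canister stands at (276,225), touching the jar at (276,152), and both are upright. The free space at the near end (y -84 to -30) takes the 42 mm tin. Off to the tin.

```bash
python3 -m handwheel '[[-333,2,-3,0,0,0.074,-1],[-333,2,-3,0,0,0.074,-1],[-333,2,-3,0,0,0.074,-1],[-333,2,-3,0,0,0.074,-1],[-333,2,-3,0,0,0.074,-1],[-333,2,-3,0,0,0.074,-1],[-333,2,-3,0,0,0.074,-1],[-333,2,-3,0,0,0.074,-1],[-333,2,-3,0,0,0.074,-1],[-333,2,-3,0,0,0.074,-1],[-333,2,-3,0,0,0.074,-1],[-333,2,-3,0,0,0.074,-1],[-333,2,-3,0,0,0.074,-1]]'; python3 - <<'E'
from h import *
W,p=wcloud(); rep("tin",near(W,[493.5,-164.5],45,95,105))
rows([493.5,-164.5],138,np.deg2rad(-11.3))
E
```

```text
time: 13.43
tcp_pos: [492.8, -162.8, 254.0]
eef_rot: [-0.001, 0.773, 0.635, -0.0]
force: [0.0, 0.3, -0.1]
gripper_width: 1.002
grasp_force: 0.0
tin 4223 zmed 100.5 mean [ 493.6 -164.4] rect [ 493.5 -165.6] [42.7 62.4] 78.8 circ [ 493.4 -165.6] 36.1
t=13.48 tcp [ 492.9 -162.9  254.3] shift [ -1.5   1.  116.3] turn [-0.0008 -0.0004  0.0024]
```

```bash
python3 -m handwheel '[[-2,1,40,0,0,0.002,-1],[-2,1,80,0,0,0.002,-1],[-2,1,108,0,0,0.002,-1],[-2,1,116,0,0,0.002,-1],[-2,1,116,0,0,0.002,-1],[-2,1,116,0,0,0.002,-1],[-2,1,116,0,0,0.002,1],[-2,1,116,0,0,0.002,1],[-2,1,116,0,0,0.002,1],[-2,1,116,0,0,0.002,1],[-2,1,116,0,0,0.002,1],[-2,1,116,0,0,0.002,1],[-2,1,90,0,0,0.002,1],[-2,1,55,0,0,0.002,1],[-2,1,20,0,0,0.002,1],[-2,1,0,0,0,0.002,1],[-2,1,0,0,0,0.002,1],[-2,1,0,0,0,0.002,1],[-2,1,0,0,0,0.002,1]]' 20; python3 - <<'E'
from h import *
o=sensors.get_obs(); print(o["force"]); rows(cad(0.7,-57),254)
E
```

```text
time: 15.07
tcp_pos: [492.3, -165.9, 252.2]
eef_rot: [-0.002, 0.774, 0.633, -0.001]
force: [-0.4, 0.6, -3.0]
gripper_width: 0.67
grasp_force: 20.0
[-0.42069869  0.57758092 -3.02597678]
t=15.07 tcp [ 492.3 -165.9  252.2] shift [277.7 -22.5  -1.3] turn [-0.0038 -0.0016 -0.076 ]
```

```bash
python3 -m handwheel '[[278,-22,0,0,0,-0.076,1],[278,-22,0,0,0,-0.076,1],[278,-22,0,0,0,-0.076,1],[278,-22,0,0,0,-0.076,1],[278,-22,0,0,0,-0.076,1],[278,-22,0,0,0,-0.076,1],[278,-22,0,0,0,-0.076,1],[278,-22,0,0,0,-0.076,1],[278,-22,0,0,0,-0.076,1],[278,-22,0,0,0,-0.076,1],[278,-22,0,0,0,-0.076,1],[278,-22,0,0,0,-0.076,1],[278,-22,0,0,0,-0.076,1]]'; python3 - <<'E'
from h import *
W,p=wcloud("pics/w5.png"); o=sensors.get_obs(); print(inv(o["tcp_pos"])); rows(cad(0.6,-57),146)
P=near(W,cad(0,-57),60,205,225); q=np.array([inv(x) for x in P]); 
if len(q): print("tin",len(q),q.min(0),q.max(0),np.median(P[:,2]))
E
```

```text
time: 16.15
tcp_pos: [526.8, 109.2, 254.4]
eef_rot: [-0.0, 0.75, 0.662, -0.0]
force: [0.1, -1.0, -2.8]
gripper_width: 0.672
grasp_force: 20.0
[  2.46174082 -58.14849326]
t=16.20 tcp [526.8 109.4 254.6] shift [  1.1  -1.8 108.6] turn [-0.0002  0.     -0.0016]
tin 11856 [-44.89887465 -68.41781507] [ 50.85850001 -35.81241366] 215.4115557483663
```

View pics/w5.png

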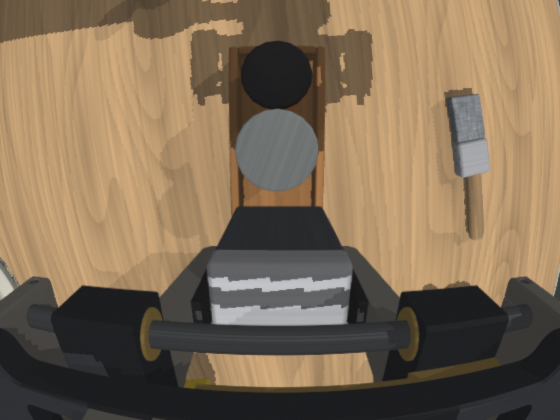

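The tin hangs square between the fingers at (280,290). Its front edge is at y=-36, with about 6 mm to both the canister and the end wall. Lowering.

```bash
python3 -m handwheel '[[1,-2,0,0,0,-0.001,1],[1,-2,20,0,0,-0.001,1],[1,-2,40,0,0,-0.001,1],[1,-2,60,0,0,-0.001,1],[1,-2,75,0,0,-0.001,1],[1,-2,88,0,0,-0.001,1],[1,-2,97,0,0,-0.001,1],[1,-2,102,0,0,-0.001,1],[1,-2,104,0,0,-0.001,1],[1,-2,104,0,0,-0.001,1],[1,-2,104,0,0,-0.001,1]]'; python3 -c "
from h import *
o=sensors.get_obs();print(inv(o['tcp_pos']),o['force'])"
```

```text
time: 17.12
tcp_pos: [525.5, 111.5, 151.5]
eef_rot: [0.0, 0.749, 0.663, 0.001]
force: [-0.0, -0.3, -2.1]
gripper_width: 0.673
grasp_force: 20.0
[  0.87859263 -56.17404802] [-0.04623075 -0.29343157 -2.13535694]
```

```bash
python3 -m handwheel '[[2,0,1,0,0,0,1],[3,0,2,0,0,0,1],[4,0,3,0,0,0,1],[5,0,3,0,0,0,1],[5,0,4,0,0,0,1],[5,0,5,0,0,0,1],[5,0,6,0,0,0,1],[5,0,6,0,0,0,1]]'; python3 -c "
from h import *
o=sensors.get_obs();print(inv(o['tcp_pos']),o['force'])"
```

```text
time: 17.78
tcp_pos: [525.9, 116.5, 147.5]
eef_rot: [-0.0, 0.749, 0.663, -0.0]
force: [-9.3, -1.8, 18.2]
gripper_width: 0.675
grasp_force: 20.0
[  0.67721707 -51.23274445] [-9.25088916 -1.79900793 18.22719761]
```

```bash
python3 -m handwheel '[[0,0,-0.5,0,0,0,1],[0,0,-0.5,0,0,0,1],[0,0,-0.5,0,0,0,-1],[0,0,-0.5,0,0,0,-1],[0,0,-0.5,0,0,0,-1],[0,0,-0.5,0,0,0,-1],[0,0,-0.5,0,0,0,-1],[0,0,-30,0,0,0,-1],[0,0,-70,0,0,0,-1],[0,0,-110,0,0,0,-1],[-60,0,-130,0,0,0,-1],[-60,0,-130,0,0,0,-1],[-60,0,-130,0,0,0,-1],[-60,0,-130,0,0,0,-1]]'; python3 - <<'E'
from h import *
W,p=wcloud("pics/w6.png"); 
for n,y,z in [("jar",56,100),("can",0,103),("tin",-51,108)]:
    P=near(W,cad(0,y),45,z-1.5 if n!="jar" else z-4,z+2 if n!="can" else z+2); q=np.array([inv(x) for x in P]); print(n,len(P),q.min(0).round(1),q.max(0).round(1),np.median(P[:,2]))
    A=np.c_[P[:,:2]-P[:,:2].mean(0),np.ones(len(P))]; print("slope",np.linalg.lstsq(A,P[:,2],rcond=None)[0][:2].round(3)); 
    if n=="tin": rep(n,P)
print(sensors.get_obs()["force"])
E
```

```text
time: 18.95
tcp_pos: [518.4, 56.5, 275.0]
eef_rot: [0.0, 0.75, 0.662, 0.0]
force: [0.6, 0.7, 0.5]
gripper_width: 1.0
grasp_force: 0.0
jar 2435 [-24.8  15.2] [27.  69.9] 100.43573099217905
slope [-0.     0.003]
can 4481 [-28.9 -29.5] [30.8 44.6] 103.65549365186756
slope [-0.    -0.003]
tin 4216 [-30.3 -72.3] [ 32.3 -29.4] 108.58413948502071
slope [ 0.001 -0.001]
tin 4216 zmed 108.6 mean [526.3 116.9] rect [526.2 116.7] [42.8 62.5] 83.5 circ [526.3 116.6] 36.1
[-1.03836994  0.08789696 -0.61038792]
```

View pics/w6.png

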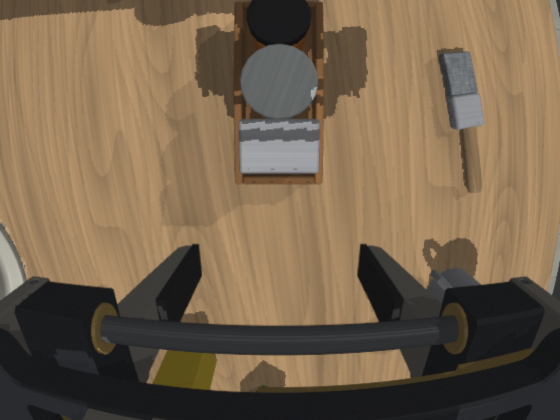

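The tin (280,147), canister (279,80) and jar (279,15) stand in one touching row. Their lids are level, at heights that match standing on the floor, and the gripper is clear and empty. Handing in.

```bash
python3 -c "
from station import workorder
print(workorder.sign_off())"
```

```text
the job is handed in; nothing more can be done
None
```

The jar, canister and tin now stand upright in one touching row on the caddy floor; I didn't touch the pitcher, tamper or brush, and handed the job in at about 19 s on the robot's clock.

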